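# Size a casting ring on the stepped mandrel

### The job

Find the size of the steel casting ring that lies on the round felt mat: slide it, in the gripper, over the tip and down the leaning stepped mandrel until it stops flush on a shoulder, keeping hold of it until it stops, then let go. Next move the tally slider to the mark with as many dots as the shoulder that the ring stopped on. Leave the ring on the mandrel, and leave the other two rings and the other things where they are.

Things in the scene. Friction and masses are not known exactly. Their poses are not given: they have to be found in the camera images.
- ring_1: plain steel ring, outside 46 mm across, 14 mm high, with a 18.4 mm bore (the thickest wall, 13.8 mm), 70 g. One of three rings with the same outside; which one lies on the felt mat changes. Origin: centre of its underside, z along its bore, upward as it lies on the worktop. It stops with its underside flush on shoulder 1 of the mandrel.
- ring_2: plain steel ring, outside 46 mm across, 14 mm high, with a 24.4 mm bore (wall 10.8 mm), 70 g. One of three rings with the same outside; which one lies on the felt mat changes. Origin: centre of its underside, z along its bore, upward as it lies on the worktop. It stops with its underside flush on shoulder 2 of the mandrel.
- ring_3: plain steel ring, outside 46 mm across, 14 mm high, with a 30.4 mm bore (the thinnest wall, 7.8 mm), 70 g. One of three rings with the same outside; which one lies on the felt mat changes. Origin: centre of its underside, z along its bore, upward as it lies on the worktop. It stops with its underside flush on shoulder 3 of the mandrel.
- felt_mat: round grey felt mat, 110 mm across, under 1 mm thick, flat on the worktop; exactly one ring lies on it, within 15 mm of its centre. Origin: its centre.
- gauge: fixed ring gauge: pale marble base 110 x 85 x 12 mm (its x, y, z) with a polished, slippery steel mandrel that leans 28 degrees from vertical towards the base's -x side, which faces the robot, turned up to 0.4 rad. The 96 mm mandrel's foot is 12 mm above the worktop, 30 mm to +x of the base's centre. Origin: centre of the base's underside; y is level and square to the mandrel.
- mandrel_tip (a point): tip of the mandrel, on its axis; z points up along the axis, out of the tip. The mandrel widens from a blunt 6 mm tip over a 12 mm nose to four slightly tapered steps, each 11 mm long, 17, 23, 29 and 35 mm across at their lower ends (3 mm less at the top), then a 24 mm stem. The tops of the lower three steps are the shoulders.
- shoulder_1 (a point): centre, on the mandrel's axis, of shoulder 1, the first shoulder counted from the tip, 23 mm below the tip along the axis; marked by 1 black dot on the step just beneath it. z points up along the mandrel's axis towards the tip (leaning 28 degrees from vertical, to the gauge's -x side).
- shoulder_2 (a point): centre, on the mandrel's axis, of shoulder 2, the second shoulder counted from the tip, 34 mm below the tip along the axis; marked by 2 black dots on the step just beneath it. z points up along the mandrel's axis towards the tip (leaning 28 degrees from vertical, to the gauge's -x side).
- shoulder_3 (a point): centre, on the mandrel's axis, of shoulder 3, the third shoulder counted from the tip, 45 mm below the tip along the axis; marked by 3 black dots on the step just beneath it. z points up along the mandrel's axis towards the tip (leaning 28 degrees from vertical, to the gauge's -x side).
- tally_base: tally, fixed to the worktop: pale marble track 40 x 140 x 14 mm, long along its y. Origin: centre of its underside. Its top bears three black cross lines, with one, two and three dots, on its -x side. Its -x side faces the robot, turned up to 0.4 rad either way.
- tally (a joint): position of the tally slider in m along the track's +y, 0 to 0.090: 0.030 at the one-dot line, 0.055 at the two-dot line, 0.080 at the three-dot line (slider centred on the line). Starts at 0 to 0.012. Moves against about 1.5 N of friction and stays where it is left.
- tally_top (a point): centre of the top of the tally slider's grip, a dark steel block 28 mm (across the track, x) x 20 mm (along the track, y) x 40 mm high standing on the track; its top is 54.5 mm above the worktop and its axes are those of the track.
- ribbon_roll: bystander, loose: gold ribbon roll lying flat, 64 x 67 x 20 mm. Origin: centre of its underside.
- chocolate_bar: bystander, loose: cream-wrapped chocolate bar lying flat, 62 x 164 x 12 mm, long along its y. Origin: centre of its underside.
- ink_pad: bystander, loose: closed flat red ink-pad tin, 57 x 87 x 16 mm, long along its y. Origin: centre of its underside.
Things that resemble listed ones, but are neither listed nor needed, are in the scene too. What is shaped like the tally_base but purple is not meant.

How it is judged (in metres and radians):
On the way, in this order (a step that is already met when the one before it is completed fails the run):
1. the ring from the mat, held in the fingers and lined up with the mandrel, is over its tip and not yet down (((distance of each of ring_2, ring_3 from where it was at the start of the episode below 0.02 m and horizontal distance between each of ring_2, ring_3 and felt_mat above 0.08 m and angle between the z axis of ring_1 and the z axis of shoulder_1, either way round below 0.25 rad and contact force between the fingers and ring_1 above 0.5 N and z of ring_1 in the frame of shoulder_1 between 0.003 and 0.021 m and x of ring_1 in the frame of shoulder_1 between -0.013 and 0.013 m and y of ring_1 in the frame of shoulder_1 between -0.013 and 0.013 m) or (distance of each of ring_1, ring_3 from where it was at the start of the episode below 0.02 m and horizontal distance between each of ring_1, ring_3 and felt_mat above 0.08 m and angle between the z axis of ring_2 and the z axis of shoulder_2, either way round below 0.25 rad and contact force between the fingers and ring_2 above 0.5 N and z of ring_2 in the frame of shoulder_2 between 0.003 and 0.032 m and x of ring_2 in the frame of shoulder_2 between -0.013 and 0.013 m and y of ring_2 in the frame of shoulder_2 between -0.013 and 0.013 m) or (distance of each of ring_1, ring_2 from where it was at the start of the episode below 0.02 m and horizontal distance between each of ring_1, ring_2 and felt_mat above 0.08 m and angle between the z axis of ring_3 and the z axis of shoulder_3, either way round below 0.25 rad and contact force between the fingers and ring_3 above 0.5 N and z of ring_3 in the frame of shoulder_3 between 0.003 and 0.043 m and x of ring_3 in the frame of shoulder_3 between -0.013 and 0.013 m and y of ring_3 in the frame of shoulder_3 between -0.013 and 0.013 m))), for 0.1 s.
2. the ring is flush on the shoulder where it stops, still held by the fingers (((distance of each of ring_2, ring_3 from where it was at the start of the episode below 0.02 m and horizontal distance between each of ring_2, ring_3 and felt_mat above 0.08 m and angle between the z axis of ring_1 and the z axis of shoulder_1, either way round below 0.1 rad and z of ring_1 in the frame of shoulder_1 between -0.0025 and 0.0025 m and x of ring_1 in the frame of shoulder_1 between -0.003 and 0.003 m and y of ring_1 in the frame of shoulder_1 between -0.003 and 0.003 m and contact force between the fingers and ring_1 above 0.5 N) or (distance of each of ring_1, ring_3 from where it was at the start of the episode below 0.02 m and horizontal distance between each of ring_1, ring_3 and felt_mat above 0.08 m and angle between the z axis of ring_2 and the z axis of shoulder_2, either way round below 0.1 rad and z of ring_2 in the frame of shoulder_2 between -0.0025 and 0.0025 m and x of ring_2 in the frame of shoulder_2 between -0.003 and 0.003 m and y of ring_2 in the frame of shoulder_2 between -0.003 and 0.003 m and contact force between the fingers and ring_2 above 0.5 N) or (distance of each of ring_1, ring_2 from where it was at the start of the episode below 0.02 m and horizontal distance between each of ring_1, ring_2 and felt_mat above 0.08 m and angle between the z axis of ring_3 and the z axis of shoulder_3, either way round below 0.1 rad and z of ring_3 in the frame of shoulder_3 between -0.0025 and 0.0025 m and x of ring_3 in the frame of shoulder_3 between -0.003 and 0.003 m and y of ring_3 in the frame of shoulder_3 between -0.003 and 0.003 m and contact force between the fingers and ring_3 above 0.5 N))), for 0.1 s.
3. the ring has been let go and stays on its shoulder, and the tally slider is at the mark with that shoulder's number of dots (((distance of each of ring_2, ring_3 from where it was at the start of the episode below 0.02 m and horizontal distance between each of ring_2, ring_3 and felt_mat above 0.08 m and angle between the z axis of ring_1 and the z axis of shoulder_1, either way round below 0.1 rad and z of ring_1 in the frame of shoulder_1 between -0.0025 and 0.0025 m and x of ring_1 in the frame of shoulder_1 between -0.003 and 0.003 m and y of ring_1 in the frame of shoulder_1 between -0.003 and 0.003 m and not (contact force between the fingers and ring_1 above 0.5 N) and value of joint tally between 0.024 and 0.036 m) or (distance of each of ring_1, ring_3 from where it was at the start of the episode below 0.02 m and horizontal distance between each of ring_1, ring_3 and felt_mat above 0.08 m and angle between the z axis of ring_2 and the z axis of shoulder_2, either way round below 0.1 rad and z of ring_2 in the frame of shoulder_2 between -0.0025 and 0.0025 m and x of ring_2 in the frame of shoulder_2 between -0.003 and 0.003 m and y of ring_2 in the frame of shoulder_2 between -0.003 and 0.003 m and not (contact force between the fingers and ring_2 above 0.5 N) and value of joint tally between 0.049 and 0.061 m) or (distance of each of ring_1, ring_2 from where it was at the start of the episode below 0.02 m and horizontal distance between each of ring_1, ring_2 and felt_mat above 0.08 m and angle between the z axis of ring_3 and the z axis of shoulder_3, either way round below 0.1 rad and z of ring_3 in the frame of shoulder_3 between -0.0025 and 0.0025 m and x of ring_3 in the frame of shoulder_3 between -0.003 and 0.003 m and y of ring_3 in the frame of shoulder_3 between -0.003 and 0.003 m and not (contact force between the fingers and ring_3 above 0.5 N) and value of joint tally between 0.074 and 0.086 m))), for 0.2 s.
At the end, for the whole second after the job is handed in: The mat's ring rests, let go, within 2.5 mm of the shoulder that fits it, 3 mm of the axis each way and 0.1 rad of square; the tally slider is at rest within 6 mm of the line with as many dots; the other two rings are within 20 mm of where they lay (((distance of each of ring_2, ring_3 from where it was at the start of the episode below 0.02 m and horizontal distance between each of ring_2, ring_3 and felt_mat above 0.08 m and angle between the z axis of ring_1 and the z axis of shoulder_1, either way round below 0.1 rad and z of ring_1 in the frame of shoulder_1 between -0.0025 and 0.0025 m and x of ring_1 in the frame of shoulder_1 between -0.003 and 0.003 m and y of ring_1 in the frame of shoulder_1 between -0.003 and 0.003 m and linear speed of ring_1 below 0.02 m/s and value of joint tally between 0.024 and 0.036 m) or (distance of each of ring_1, ring_3 from where it was at the start of the episode below 0.02 m and horizontal distance between each of ring_1, ring_3 and felt_mat above 0.08 m and angle between the z axis of ring_2 and the z axis of shoulder_2, either way round below 0.1 rad and z of ring_2 in the frame of shoulder_2 between -0.0025 and 0.0025 m and x of ring_2 in the frame of shoulder_2 between -0.003 and 0.003 m and y of ring_2 in the frame of shoulder_2 between -0.003 and 0.003 m and linear speed of ring_2 below 0.02 m/s and value of joint tally between 0.049 and 0.061 m) or (distance of each of ring_1, ring_2 from where it was at the start of the episode below 0.02 m and horizontal distance between each of ring_1, ring_2 and felt_mat above 0.08 m and angle between the z axis of ring_3 and the z axis of shoulder_3, either way round below 0.1 rad and z of ring_3 in the frame of shoulder_3 between -0.0025 and 0.0025 m and x of ring_3 in the frame of shoulder_3 between -0.003 and 0.003 m and y of ring_3 in the frame of shoulder_3 between -0.003 and 0.003 m and linear speed of ring_3 below 0.02 m/s and value of joint tally between 0.074 and 0.086 m)) and velocity of joint tally between -0.005 and 0.005 m/s); the robot touches nothing.
It fails at once if the gold ribbon roll is moved by more than 30 mm (distance of ribbon_roll from where it was at the start of the episode above 0.03 m).
It fails at once if the cream chocolate bar is moved by more than 30 mm (distance of chocolate_bar from where it was at the start of the episode above 0.03 m).
It fails at once if the ink pad is moved by more than 30 mm (distance of ink_pad from where it was at the start of the episode above 0.03 m).
It also fails if it takes over 46 s, if anything falls off the work surface, if the arm or the gripper's body presses on something with over 40 N, if the wrist force passes 120 N, or if a joint passes its speed limit or range.

### The arm

A 7-joint arm with a two-finger parallel gripper is mounted at the origin on a cart in front of the work surface, level with it; the furniture and walls round the work are solid. World frame = base frame: x ahead of the robot, y to its left, z up, the work surface at z = 0. Lengths are in m, angles in degrees, forces in N, time in s.
With the tool pointing down it reaches from about 0.4 to 0.85 m from the base axis. Payload 4.4 kg.
Tool frame: the origin (TCP) lies midway between the tips of the shut fingers; the grasp point (between the pads) lies 19 mm behind it (bot.grip_point_offset is the distance from the TCP to the grasp point, in m); z points along the fingers, y is the line along which they close (so a half turn about z gives the same grasp; the last joint's range is limited). The gripper opens to 94 mm and grips with 3 to 60 N. Pads are 16 mm wide; open, the fingers measure 119 mm over their backs; the gripper's body (75 mm by 177 mm) begins 78 mm behind the grasp point.
Start: joints at [67.964, 36.005, 2.206, 86.941, -1.547, 57.084, -1.146], TCP at [0.204, -0.617, 0.205] pointing down, gripper open.
Joint ranges: [-175.42, 175.42], [-21.48, 121.26], [-71.46, 75.88], [10.55, 141.38], [-63.04, 243.04], [13.31, 113.54], [-168.57, 168.57]. Speed limits (degrees/s): [147.25, 147.25, 180, 180, 180, 180, 180].

### API

Orientations are given as a 3x3 rotation matrix whose columns are the frame's x, y, z axes.
In Python, from rig import bot, vision gives the robot as it stands.
- The arm moves only by the tool servo_tool, never from a script. Its argument "motion" is text: rows parted by semicolons, each of 4 numbers parted by spaces: the shift along the tool's x, y, z in mm, then the turn about the tool's z in rad. A call has 1 to 10 rows; each row shifts and turns the commanded pose from where the row before left it, along the tool's axes as they then stand; what a row does not reach is not made up. A row lasts 1/8 s, in which the tool goes at most 62.5 mm and 10.7 degrees, less where a joint would pass 70% of its speed; a pose out of reach is approached as far as the arm can. A call with a gripper value outside its range is refused whole. "claw" is the gripper's target within -1 to 1 (fully open at 1, half-way at 0, shut at -1), set as the call begins (left out, the last holds). The fingers move at their own pace and stop on an object; "grip_force" is the grip in N (left out, the last holds). Time passes only in rows, so rows that do not move let the fingers close. It gives the time, the measured TCP pose, the force, the opening and the grip force at its end, in the units of the state.
- bot.get_obs(): the state, without advancing time (a new reading comes with each control period).
- vision.grab_frame(name): name is "scene" or "side" or "wrist"; returns a dict with "color" (400x640x3 uint8, blue, green, red), "mtx" (3x3 intrinsics, pixels), "T" (4x4, takes a point from camera to world coordinates). Camera axes: x right, y up, looking along -z (the intrinsics and any distortion apply to the point x, -y, -z); pixel columns grow to the right and rows downward; lengths in m; the calibration is good to about 2 mm. A picture is of the moment at which its call begins. There is no depth.
- bot.sign_off(): hands the job in; it is judged then, once.
The state is a dict: "clock": time; "joint_pos": joint angles; "qvel": joint speeds; "joint_torque": joint torques, N m; "ee_pos": TCP position; "orientation": TCP orientation; "wrist_force": force on the tool from outside, world axes, zero at the start; "ft_torque": the same for the moment, N m; "width": finger opening in m; "finger_force": force on a finger pad.
Only numpy, scipy, OpenCV 4.12 (cv2) and the standard library are available. Lean on these libraries where they do the work, as an engineer would, in place of code of your own. Each camera call takes 0.05 s, during which the arm holds its last target. There are 200 camera calls.

## Working session

There is one attempt and no reset: what is moved stays moved. The work goes in short steps, Python scripts to look and compute and a tool call to move; the robot and the scene stay as the last step left them, time stands still between calls to the robot, and variables do not carry over. Pictures are saved under pics/ and viewed, at most 10 in all, crops included, and the job is handed in when it is done.

Besides the shell and the picture viewer there is one more tool, called after ">>>" as name(argument=value, ...) on one line, values as JSON. servo_tool: Moves the arm, as the interface text tells. Its arguments: {"type":"object","properties":{"motion":{"type":"string"},"claw":{"type":"number"},"grip_force":{"type":"number"}},"required":["motion"]}

```bash
ls; mkdir -p pics; python3 - <<'E'
from rig import bot, vision
import cv2,pickle,numpy as np
o=bot.get_obs(); print(o, bot.grip_point_offset)
F={}
for n in("scene","side"):
    f=vision.grab_frame(n);F[n]=f;cv2.imwrite(f"pics/{n}0.png",f["color"]);print(n,f["mtx"],np.round(f["T"],3),[k for k in f])
pickle.dump(F,open("f0.pkl","wb"))
E
```

```text
pics
{'clock': 0.0, 'joint_pos': array([67.96506868, 36.06077793,  2.2024849 , 86.99520657, -1.54708812,
       57.08225358, -1.14630698]), 'qvel': array([ 0.06966681,  0.00190257, -0.0686572 , -0.0349895 , -0.04009451,
        0.11031687,  0.01249925]), 'joint_torque': array([-8.41894016e-04, -5.49725997e+01,  1.14363603e+00, -1.86634862e+01,
       -5.21265529e-02,  2.38043885e-02,  1.48950130e-04]), 'ee_pos': array([ 0.20353807, -0.61661487,  0.20453746]), 'orientation': array([[ 9.49619814e-01,  3.13403619e-01, -6.16590665e-04],
       [ 3.13404224e-01, -9.49618125e-01,  1.79158559e-03],
       [-2.40362645e-05, -1.89456729e-03, -9.99998205e-01]]), 'wrist_force': array([-0.21946763,  0.17652324,  0.62221757]), 'ft_torque': array([ 0.01279143, -0.00698067,  0.0290483 ]), 'finger_force': 0.0, 'width': 0.09403468058212137} 0.0188
scene [[374.8326514    0.         320.31891687]
 [  0.         374.8326514  196.17894608]
 [  0.           0.           1.        ]] [[-0.619  0.419 -0.664 -0.17 ]
 [-0.785 -0.341  0.516  0.507]
 [-0.01   0.841  0.541  0.643]
 [ 0.     0.     0.     1.   ]] ['color', 'mtx', 'T']
side [[403.90174939   0.         321.41547012]
 [  0.         403.90174939 200.0013096 ]
 [  0.           0.           1.        ]] [[ 0.951  0.181 -0.252  0.215]
 [-0.31   0.567 -0.763 -1.014]
 [ 0.005  0.803  0.596  0.869]
 [ 0.     0.     0.     1.   ]] ['color', 'mtx', 'T']
```

View pics/scene0.png

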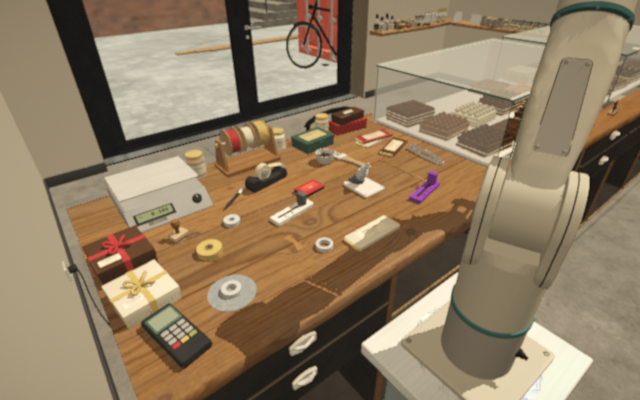

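View pics/side0.png

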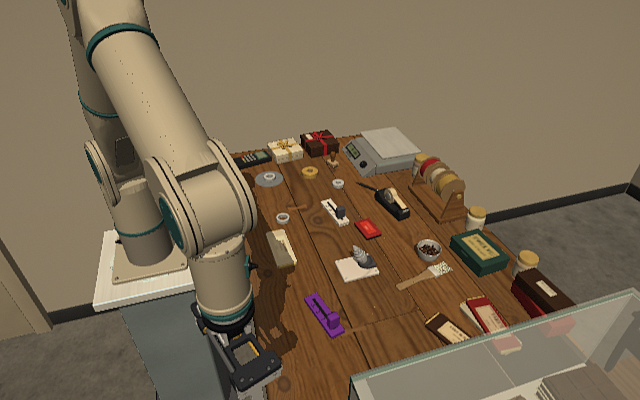

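```bash
cat > h.py <<'E'
import numpy as np,cv2
def ray(f,uv):
    K=f["mtx"];T=f["T"];d=np.linalg.inv(K)@[uv[0],uv[1],1];d=T[:3,:3]@(d*[1,-1,-1]);return T[:3,3],d/np.linalg.norm(d)
def onz(f,uv,z):
    o,d=ray(f,uv);return o+d*(z-o[2])/d[2]
def proj(f,p):
    q=f["T"][:3,:3].T@(np.asarray(p,float)-f["T"][:3,3])*[1,-1,-1];q=f["mtx"]@q;return q[:2]/q[2]
def tri(L):
    A=np.zeros((3,3));b=np.zeros(3)
    for f,uv in L:
        o,d=ray(f,uv);M=np.eye(3)-np.outer(d,d);A+=M;b+=M@o
    return np.linalg.solve(A,b)
E
python3 - <<'E'
import pickle
from h import *
F=pickle.load(open("f0.pkl","rb"));s,d=F["scene"],F["side"]
for n,a,b,z in [("mat",(232,292),(269,179),0),("ring",(231,288),(270,177),.014),("gauge",(363,186),(357,268),.012),("tally",(293,211),(335,212),.014),("purple",(425,189),(325,314),.014),("ringA",(231,220),(338,183),.014),("ringB",(324,243),(282,217),.014),("choc",(372,232),(281,248),.012),("ribbon",(208,249),(310,172),.01),("ink",(309,187),(368,229),.016),("tip",(362,166),(354,247),.097)]:
    print(n,onz(s,a,z).round(3),onz(d,b,z).round(3),tri([(s,a),(d,b)]).round(3))
def big(im,c,r,n):
    x,y=c;cv2.imwrite(n,cv2.resize(im["color"][y-r:y+r,x-r:x+r],None,fx=8,fy=8,interpolation=cv2.INTER_CUBIC))
a=[cv2.resize(f["color"][y-35:y+35,x-35:x+35],(390,390),interpolation=cv2.INTER_CUBIC) for f,(x,y) in((s,(232,290)),(d,(270,178)))]
cv2.imwrite("pics/crop1.png",np.hstack(a))
E
```

```text
mat [0.43  0.299 0.   ] [0.431 0.292 0.   ] [ 0.432  0.297 -0.003]
ring [0.429 0.299 0.014] [0.434 0.283 0.014] [0.436 0.297 0.006]
gauge [ 0.566 -0.241  0.012] [ 0.573 -0.263  0.012] [ 0.577 -0.253  0.002]
tally [0.59  0.018 0.014] [0.599 0.002 0.014] [0.602 0.011 0.006]
purple [ 0.426 -0.379  0.014] [ 0.432 -0.39   0.014] [ 0.432 -0.387  0.009]
ringA [0.665 0.18  0.014] [0.669 0.165 0.014] [0.674 0.176 0.007]
ringB [0.42  0.038 0.014] [0.42  0.031 0.014] [0.422 0.036 0.011]
choc [ 0.376 -0.094  0.012] [ 0.382 -0.113  0.012] [ 0.384 -0.103  0.002]
ribbon [0.593 0.282 0.01 ] [0.592 0.277 0.01 ] [0.594 0.281 0.008]
ink [ 0.667 -0.098  0.016] [ 0.67  -0.117  0.016] [ 0.676 -0.106  0.007]
tip [ 0.555 -0.221  0.097] [ 0.559 -0.26   0.097] [ 0.571 -0.241  0.08 ]
```

View pics/crop1.png

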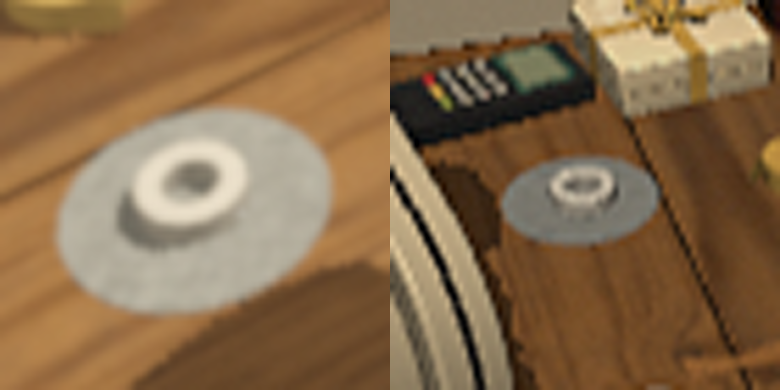

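>>> servo_tool(motion="38 -22 -8 0.03;38 -22 -8 0.03;38 -22 -8 0.03;38 -22 -8 0.03;38 -22 -8 0.03;38 -22 -8 0.03;38 -22 -8 0.03;38 -22 -8 0.03;38 -22 -8 0.03;38 -22 -8 0.03", claw=1)

```text
clock: 1.35
ee_pos: [0.5367, -0.3314, 0.2854]
orientation: [[1.0, 0.018, -0.001], [0.018, -1.0, 0.0], [-0.001, -0.0, -1.0]]
wrist_force: [0.9, -0.0, 0.0]
width: 0.094
finger_force: 0.0
```

```bash
python3 - <<'E'
from rig import bot, vision
import cv2,pickle,numpy as np
f=vision.grab_frame("wrist");o=bot.get_obs();f["obs"]=o;print(o["clock"],o["ee_pos"],o["orientation"].round(3),o["joint_pos"].round(1),f["T"].round(3),f["mtx"].round(1))
pickle.dump(f,open("w1.pkl","wb"));cv2.imwrite("pics/w1.png",f["color"])
E
```

```text
1.4 [ 0.54372631 -0.32566549  0.28608863] [[ 1.     0.025  0.006]
 [ 0.025 -1.     0.004]
 [ 0.006 -0.004 -1.   ]] [ 25.5  30.5   5.2  83.8  -3.3  65.6 -57.3] [[ 0.018  0.968  0.252  0.611]
 [-1.     0.017  0.005 -0.329]
 [ 0.001 -0.252  0.968  0.465]
 [ 0.     0.     0.     1.   ]] [[323.6   0.  324.7]
 [  0.  323.6 198.8]
 [  0.    0.    1. ]]
```

View pics/w1.png

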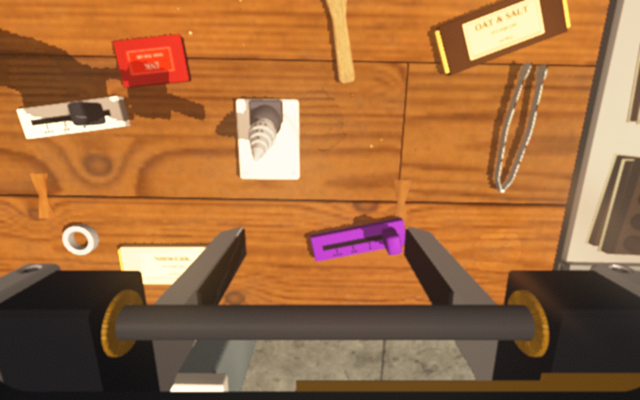

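```bash
python3 - <<'E'
import pickle
from h import *
f=pickle.load(open("w1.pkl","rb"));im=f["color"]
hsv=cv2.cvtColor(im,cv2.COLOR_BGR2HSV)
m=((hsv[...,1]<60)&(hsv[...,2]>170)).astype(np.uint8)*255
for n,(x0,y0,x1,y1),z in[("gauge",(225,85,315,195),.012),("tally",(5,85,140,150),.014)]:
    mm=np.zeros_like(m);mm[y0:y1,x0:x1]=m[y0:y1,x0:x1]
    c=max(cv2.findContours(mm,0,1)[0],key=cv2.contourArea)
    P=np.array([onz(f,p[0],z)[:2] for p in c],np.float32)*1000
    r=cv2.minAreaRect(P);print(n,r,cv2.boxPoints(r).round(1).tolist())
# slider top (dark)
for uv in[(85,108),(258,159)]:
    print(onz(f,uv,.0545),onz(f,uv,.0968))
F=pickle.load(open("f0.pkl","rb"))
for n in("scene","side"):
    print(n,proj(F[n],tri([(f,(258,159)),(f,(258,159))]) if 0 else onz(f,(258,159),.0968)))
a=[cv2.resize(g["color"][y-30:y+30,x-30:x+30],(380,380),interpolation=cv2.INTER_CUBIC) for g,(x,y) in((F["scene"],(363,180)),(f,(265,140)))]
cv2.imwrite("pics/crop2.png",np.hstack(a))
E
```

```text
gauge ((575.2147216796875, -252.45108032226562), (81.92179107666016, 107.5890884399414), 89.8178482055664) [[521.2999877929688, -293.20001220703125], [628.9000244140625, -293.6000061035156], [629.0999755859375, -211.6999969482422], [521.5999755859375, -211.3000030517578]]
tally ((599.8814086914062, 12.312530517578125), (38.567413330078125, 140.11917114257812), 7.103765487670898) [[572.0999755859375, 79.4000015258789], [589.4000244140625, -59.599998474121094], [627.7000122070312, -54.79999923706055], [610.4000244140625, 84.19999694824219]]
[ 0.61329256 -0.03724419  0.0545    ] [ 0.61301391 -0.06737331  0.0968    ]
[ 0.55466782 -0.24598748  0.0545    ] [ 0.56043723 -0.25458147  0.0968    ]
scene [368.68767063 162.15694078]
side [353.57701577 245.60686575]
```

View pics/crop2.png

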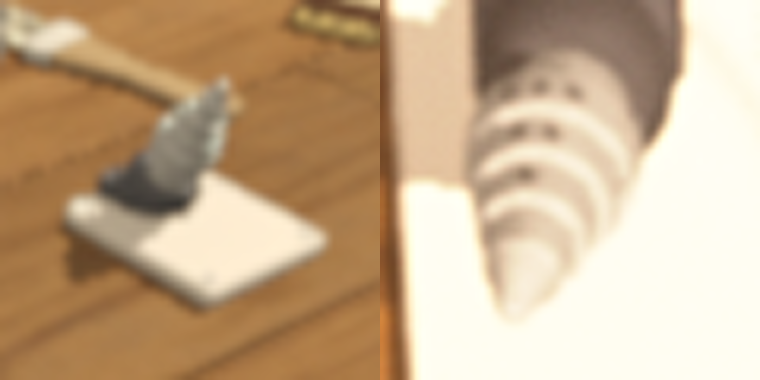

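>>> servo_tool(motion="-14 -60 6 0;-14 -60 6 0;-14 -60 6 0;-14 -60 6 0;-14 -60 6 0;-14 -60 6 0;-14 -60 6 0;-14 -60 6 0;-14 -60 6 0;-14 -60 6 0")

```text
clock: 2.65
ee_pos: [0.3839, 0.2662, 0.2253]
orientation: [[1.0, 0.019, 0.0], [0.019, -1.0, -0.0], [0.0, 0.0, -1.0]]
wrist_force: [0.5, 0.6, 0.3]
width: 0.0941
finger_force: 0.0
```

>>> servo_tool(motion="0 -10 5 0;0 0 5 0;0 0 0 0")

```text
clock: 3.02
ee_pos: [0.3849, 0.2723, 0.215]
orientation: [[1.0, 0.016, -0.001], [0.016, -1.0, -0.002], [-0.001, 0.002, -1.0]]
wrist_force: [0.1, -0.3, 0.5]
width: 0.094
finger_force: 0.0
```

```bash
python3 - <<'E'
from rig import bot, vision
import cv2,pickle,numpy as np
from h import *
f=vision.grab_frame("wrist");o=bot.get_obs();f["obs"]=o;print(o["clock"],o["ee_pos"],o["orientation"].round(3),o["joint_pos"].round(1),f["T"].round(3))
print(proj(f,o["ee_pos"]),proj(f,[.434,.297,.014]))
pickle.dump(f,open("w2.pkl","wb"));cv2.imwrite("pics/w2.png",f["color"])
E
```

```text
3.075 [0.38508185 0.27248243 0.21529435] [[ 1.     0.015 -0.   ]
 [ 0.015 -1.    -0.001]
 [-0.     0.001 -1.   ]] [ -35.2   20.9   -4.7  113.6    2.4   45.7 -130.4] [[ 0.015  0.968  0.252  0.459]
 [-1.     0.014  0.007  0.275]
 [ 0.003 -0.252  0.968  0.394]
 [ 0.     0.     0.     1.   ]]
[325.62304267 243.22815615] [304.07272338 136.43311856]
```

View pics/w2.png

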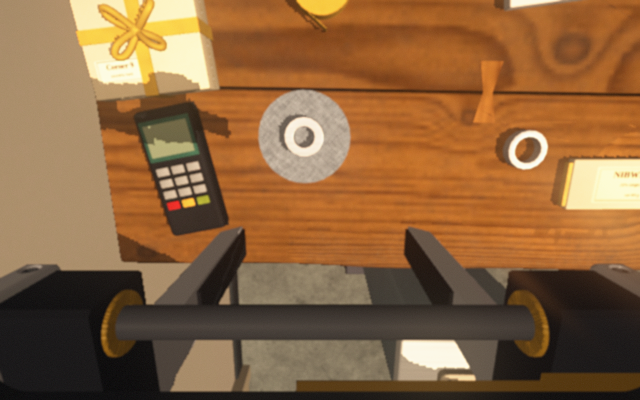

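```bash
python3 - <<'E'
import pickle
from h import *
f=pickle.load(open("w2.pkl","rb"));im=f["color"];g=cv2.cvtColor(im,cv2.COLOR_BGR2GRAY)
for n,(x,y) in(("mat",(304,136)),("B",(526,150))):
    s=g[y-26:y+26,x-26:x+26];s=cv2.resize(s,None,fx=4,fy=4,interpolation=cv2.INTER_CUBIC)
    _,m=cv2.threshold(s,210,255,0)
    cs,_=cv2.findContours(m,cv2.RETR_CCOMP,1)
    for c in sorted(cs,key=cv2.contourArea)[-2:]:
        e=cv2.fitEllipse(c); uv=np.array(e[0])/4+[x-26-.375,y-26-.375]; print(n,cv2.contourArea(c)**.5/4,np.array(e[1])/4,onz(f,uv,.014), onz(f,uv,.014))
E
```

```text
mat 19.58315602756614 [21.60961723 22.6112175 ] [0.43377518 0.29728813 0.014     ] [0.43377518 0.29728813 0.014     ]
mat 34.12843389316304 [37.92852783 39.11591721] [0.43397741 0.29723178 0.014     ] [0.43397741 0.29723178 0.014     ]
B 23.699947257325277 [24.76277924 28.89421654] [0.4228437  0.03548436 0.014     ] [0.4228437  0.03548436 0.014     ]
B 33.41827718479814 [34.83294678 40.8300209 ] [0.42291334 0.03546298 0.014     ] [0.42291334 0.03546298 0.014     ]
```

>>> servo_tool(motion="12 -6 30 0.015;12 -6 30 0;12 -6 30 0;13 -6 30 0;0 0 30 0;0 0 25 0;0 0 20 0;0 0 10 0;0 0 0 0;0 0 0 0")

```text
clock: 4.32
ee_pos: [0.434, 0.2991, 0.0113]
orientation: [[1.0, 0.003, 0.001], [0.003, -1.0, 0.001], [0.001, -0.001, -1.0]]
wrist_force: [-1.4, -0.6, 0.4]
width: 0.0938
finger_force: 0.0
```

>>> servo_tool(motion="0 2 5 0;0 0 3 0;0 0 0 0")

```text
clock: 4.7
ee_pos: [0.4332, 0.297, 0.0023]
orientation: [[1.0, 0.004, -0.0], [0.004, -1.0, -0.0], [-0.0, 0.0, -1.0]]
wrist_force: [0.3, 0.5, 0.0]
width: 0.0942
finger_force: 0.0
```

>>> servo_tool(motion="0 0 0 0;0 0 0 0;0 0 0 0;0 0 0 0;0 0 0 0", claw=-1, grip_force=12)

```text
clock: 5.32
ee_pos: [0.4333, 0.2971, 0.0025]
orientation: [[1.0, 0.004, 0.0], [0.004, -1.0, 0.0], [0.0, -0.0, -1.0]]
wrist_force: [-1.0, -0.1, -0.1]
width: 0.0475
finger_force: 0.2
```

>>> servo_tool(motion="0 0 0 0;0 0 0 0;0 0 -10 0;0 0 -30 0;0 0 -40 0;0 0 -40 0;6 20 -40 0;12 50 -20 0;12 55 0 0;12 55 0 0")

```text
clock: 6.58
ee_pos: [0.4763, 0.1157, 0.1836]
orientation: [[1.0, 0.004, 0.002], [0.004, -1.0, 0.0], [0.002, -0.0, -1.0]]
wrist_force: [0.2, -0.3, 0.6]
width: 0.0462
finger_force: 12.0
```

>>> servo_tool(motion="12 55 0 0;12 55 0 0;12 55 0 0;12 55 0 0;12 55 0 0;10 50 0 0;7 40 0 0;4 25 0 0;0 0 0 0;0 0 0 0")

```text
clock: 7.82
ee_pos: [0.5583, -0.2706, 0.1826]
orientation: [[1.0, 0.005, -0.0], [0.005, -1.0, 0.001], [-0.0, -0.001, -1.0]]
wrist_force: [0.7, 0.6, -0.3]
width: 0.0464
finger_force: 12.0
```

```bash
cat > look.py <<'E'
import sys,pickle,cv2
from rig import bot,vision
from h import *
n=sys.argv[1];f=vision.grab_frame("wrist");o=bot.get_obs();f["obs"]=o
print(o["clock"],o["ee_pos"].round(4),o["orientation"].round(3).tolist(),o["width"],o["finger_force"],o["joint_pos"].round(1))
print("tcp px",proj(f,o["ee_pos"]),"tip px",proj(f,[.5603,-.2535,.0968]))
pickle.dump(f,open(n+".pkl","wb"));cv2.imwrite(f"pics/{n}.png",f["color"])
E
python3 look.py w3
```

```text
7.875 [ 0.5585 -0.2703  0.1827] [[1.0, 0.006, -0.0], [0.006, -1.0, 0.001], [-0.0, -0.001, -1.0]] 0.04595644461608233 12.000041082501411 [ 25.6  34.9  -3.7  93.2   2.6  52.  -68.8]
tcp px [325.42106621 243.13814114] tip px [305.48265468 202.18316085]
```

View pics/w3.png

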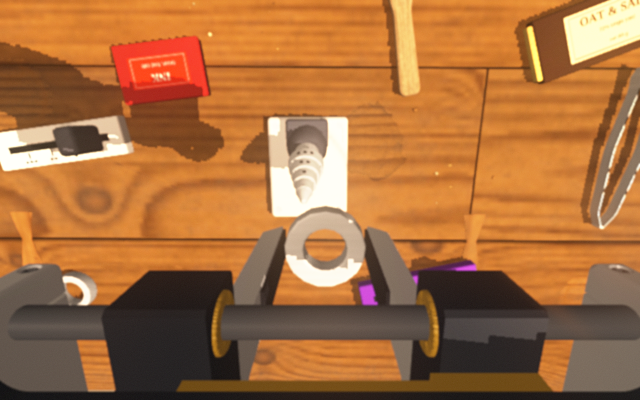

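```bash
python3 - <<'E'
import pickle
from h import *
f=pickle.load(open("w3.pkl","rb"));im=f["color"]
hsv=cv2.cvtColor(im,cv2.COLOR_BGR2HSV)
m=((hsv[...,1]<60)&(hsv[...,2]>170)).astype(np.uint8)*255
for n,(x0,y0,x1,y1),z in[("gauge",(255,100,360,214),.012),("tally",(0,100,140,180),.014)]:
    mm=np.zeros_like(m);mm[y0:y1,x0:x1]=m[y0:y1,x0:x1]
    c=max(cv2.findContours(mm,0,1)[0],key=cv2.contourArea)
    P=np.array([onz(f,p[0],z)[:2] for p in c],np.float32)*1000
    r=cv2.minAreaRect(P);print(n,r,cv2.boxPoints(r).round(1).tolist())
    if n=="gauge":
        B=[p[0] for p in c];L=np.array([onz(f,p,z)[:2] for p in B if p[0]<280 and 130<p[1]<205])*1000;R=np.array([onz(f,p,z)[:2] for p in B if p[0]>335 and 130<p[1]<205])*1000
        for q in(L,R): print(np.polyfit(q[:,0],q[:,1],1),q[:,1].mean())
print(onz(f,(304,201),.0968))
def pt(y0): 
    return [proj(f,[.605-t*.4695,y0,.012+t*.8829]).round(1).tolist() for t in(.096,.073,.051,.04)]
print(pt(-.2525),pt(-.254))
cv2.imwrite("pics/crop3.png",cv2.resize(im[100:225,250:365],None,fx=4.5,fy=4.5,interpolation=cv2.INTER_CUBIC))
E
```

```text
gauge ((576.7133178710938, -252.04537963867188), (103.9818115234375, 82.67707061767578), 0.551648736000061) [[524.2999877929688, -211.1999969482422], [525.0999755859375, -293.8999938964844], [629.0999755859375, -292.8999938964844], [628.2999877929688, -210.1999969482422]]
[-6.33303590e-02 -1.76789638e+02] -212.2375049871292
[ 2.14682052e-02 -3.05266774e+02] -292.89493348957023
tally ((601.2470092773438, 12.558753967285156), (39.41777801513672, 139.9607391357422), 8.211161613464355) [[571.7000122070312, 79.0], [591.7000122070312, -59.5], [630.7000122070312, -53.900001525878906], [610.7999877929688, 84.5999984741211]]
[ 0.56133263 -0.25225389  0.0968    ]
[[304.3, 202.6], [305.6, 185.1], [306.6, 170.2], [307.1, 163.3]] [[306.1, 202.6], [307.2, 185.1], [308.2, 170.2], [308.7, 163.3]]
```

View pics/crop3.png

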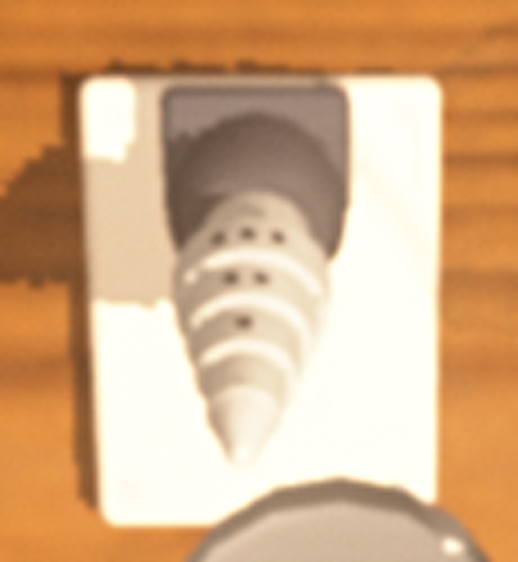

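>>> servo_tool(motion="-8 -9 10 0;-8 -9 15 0;0 0 20 0;0 0 20 0;0 0 10 0;0 0 4 0;0 0 0 0")

```text
clock: 8.75
ee_pos: [0.5427, -0.2543, 0.1038]
orientation: [[1.0, 0.004, 0.0], [0.004, -1.0, -0.0], [0.0, 0.0, -1.0]]
wrist_force: [-0.9, -0.6, -0.8]
width: 0.0461
finger_force: 12.0
```

>>> servo_tool(motion="0 -2 3 0;0 0 2 0;0 0 2 0;0 0 2 0;0 0 2 0;0 0 2 0;0 0 0 0;0 0 0 0")

```text
clock: 9.75
ee_pos: [0.5422, -0.2526, 0.0904]
orientation: [[1.0, 0.004, -0.0], [0.004, -1.0, -0.0], [-0.0, 0.0, -1.0]]
wrist_force: [-2.8, 1.1, 1.8]
width: 0.0459
finger_force: 12.0
```

```bash
python3 look.py w4; python3 - <<'E'
import pickle
from h import *
f=pickle.load(open("w4.pkl","rb"));cv2.imwrite("pics/crop4.png",cv2.resize(f["color"][120:340,210:440],None,fx=2.5,fy=2.5,interpolation=cv2.INTER_CUBIC)); print(f["obs"]["wrist_force"])
E
```

```text
9.8 [ 0.5422 -0.2526  0.0904] [[1.0, 0.004, -0.0], [0.004, -1.0, 0.0], [-0.0, -0.0, -1.0]] 0.04630188053255163 12.000327855348587 [ 24.4  40.   -3.3 101.4   3.4  38.8 -70.6]
tcp px [325.9034631  243.37314184] tip px [327.75211909 217.61613633]
[-1.37046907  0.48165578  1.80683316]
```

View pics/crop4.png

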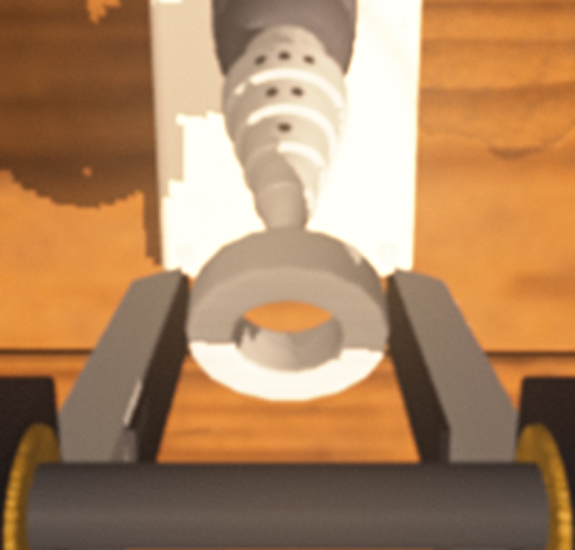

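>>> servo_tool(motion="0 0 -6 0;0 0 -8 0;3 0 -5 0;4 0 0 0;0 0 0 0;0 0 0 0")

```text
clock: 10.55
ee_pos: [0.5492, -0.2524, 0.1092]
orientation: [[1.0, 0.004, -0.001], [0.004, -1.0, 0.0], [-0.001, -0.0, -1.0]]
wrist_force: [-0.3, 0.8, -0.7]
width: 0.0459
finger_force: 12.0
```

```bash
python3 look.py w5; python3 - <<'E'
import pickle
from h import *
f=pickle.load(open("w5.pkl","rb"));cv2.imwrite("pics/crop5.png",cv2.resize(f["color"][120:340,210:440],None,fx=2.5,fy=2.5,interpolation=cv2.INTER_CUBIC))
# bright sunlit top face / ring bore: table visible through bore -> hole contour
g=cv2.cvtColor(f["color"],cv2.COLOR_BGR2HSV)[170:300,270:380]
m=((g[...,1]<45)).astype(np.uint8)*255
cs,h=cv2.findContours(m,cv2.RETR_CCOMP,1)
for c in sorted(cs,key=cv2.contourArea)[-5:]:
    x,y,w,hh=cv2.boundingRect(c);print(cv2.contourArea(c),x+270,y+170,w,hh)
E
```

```text
10.6 [ 0.5491 -0.2525  0.1092] [[1.0, 0.004, -0.001], [0.004, -1.0, 0.0], [-0.001, -0.0, -1.0]] 0.0460763782834775 11.999981626868248 [ 24.1  38.9  -3.4  99.6   3.2  41.6 -70.7]
tcp px [326.03730312 243.46603015] tip px [327.70971352 218.98733435]
40.5 322 192 13 11
793.0 287 257 74 23
1410.0 278 170 37 60
1816.5 309 170 64 60
```

>>> servo_tool(motion="2.5 0 4.4 0;2.5 0 4.4 0;2.5 0 4.4 0;2.5 0 4.4 0;2.5 0 4.4 0;2.4 0 4.4 0;0 0 0 0;0 0 0 0")

```text
clock: 11.6
ee_pos: [0.5643, -0.2525, 0.0832]
orientation: [[1.0, 0.004, 0.0], [0.004, -1.0, -0.0], [0.0, 0.0, -1.0]]
wrist_force: [0.1, 0.4, -1.1]
width: 0.0458
finger_force: 12.0
```

>>> servo_tool(motion="2 0 3.6 0;2 0 3.6 0;1.8 0 3.5 0;1 0 2 0;0 0 0 0;0 0 0 0")

```text
clock: 12.35
ee_pos: [0.5711, -0.2525, 0.0705]
orientation: [[1.0, 0.004, 0.0], [0.004, -1.0, -0.0], [0.0, 0.0, -1.0]]
wrist_force: [-0.1, 0.0, -0.7]
width: 0.046
finger_force: 12.0
```

>>> servo_tool(motion="0.5 0 1 0;0.5 0 1 0;0.5 0 1 0;0 0 0 0;0 0 0 0")

```text
clock: 12.98
ee_pos: [0.5723, -0.2525, 0.0676]
orientation: [[1.0, 0.004, -0.0], [0.004, -1.0, 0.0], [-0.0, -0.0, -1.0]]
wrist_force: [-1.8, 0.6, 3.1]
width: 0.0463
finger_force: 12.0
```

>>> servo_tool(motion="0.5 0 1 0;0.5 0 1 0;0 0 0 0;0 0 0 0")

```text
clock: 13.48
ee_pos: [0.5728, -0.2526, 0.0662]
orientation: [[1.0, 0.003, -0.001], [0.003, -1.0, -0.0], [-0.001, 0.0, -1.0]]
wrist_force: [-4.5, 0.7, 10.2]
width: 0.0461
finger_force: 12.0
```

```bash
python3 look.py w6; python3 - <<'E'
import pickle
from h import *
from rig import vision
f=pickle.load(open("w6.pkl","rb"));print(f["obs"]["wrist_force"])
a=cv2.resize(f["color"][130:300,235:425],(450,400),interpolation=cv2.INTER_CUBIC)
s=vision.grab_frame("scene");x,y=proj(s,[.573,-.252,.07]).astype(int)
b=cv2.resize(s["color"][y-26:y+26,x-22:x+22],(340,400),interpolation=cv2.INTER_CUBIC)
cv2.imwrite("pics/crop6.png",np.hstack([a,b]))
E
```

```text
13.525 [ 0.5728 -0.2526  0.0662] [[1.0, 0.003, -0.001], [0.003, -1.0, -0.0], [-0.001, 0.0, -1.0]] 0.04636936850623333 12.000957950949669 [ 23.1  43.8  -3.1  97.4   3.4  39.  -71.6]
tcp px [325.99627051 243.3572474 ] tip px [327.97164102 289.16166177]
[-4.6059276   0.92889278  9.64634382]
```

View pics/crop6.png

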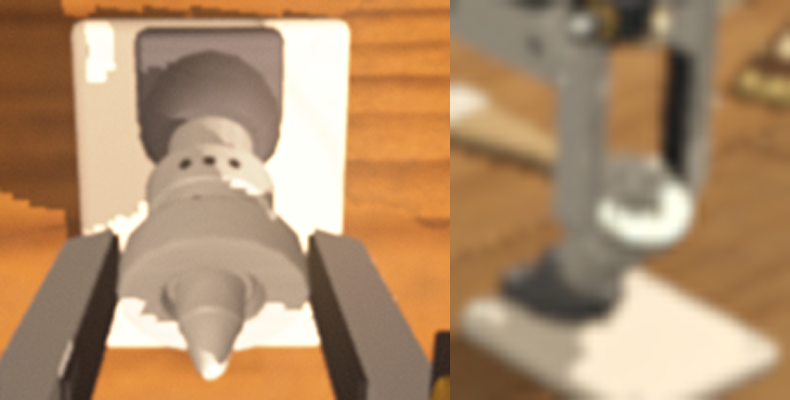

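>>> servo_tool(motion="0 0 0 0;0 0 0 0;0 0 0 0;0 0 0 0;0 0 0 0", claw=1)

```text
clock: 14.2
ee_pos: [0.5736, -0.2524, 0.0653]
orientation: [[1.0, 0.004, 0.0], [0.004, -1.0, 0.0], [0.0, -0.0, -1.0]]
wrist_force: [-0.7, 0.1, 0.2]
width: 0.092
finger_force: 0.0
```

>>> servo_tool(motion="0 0 -10 0;0 0 -30 0;0 0 -45 0;0 0 -45 0;-5 -40 -15 0;-5 -50 0 0;-3 -60 0 0;0 -60 0 0;0 -40 0 -0.06;0 -15 0 -0.07")

```text
clock: 15.45
ee_pos: [0.5587, 0.0155, 0.2112]
orientation: [[0.99, 0.141, 0.001], [0.141, -0.99, 0.001], [0.001, -0.001, -1.0]]
wrist_force: [-0.4, 0.0, 0.1]
width: 0.0939
finger_force: 0.0
```

>>> servo_tool(motion="0 0 0 0;0 0 0 0")

```text
clock: 15.7
ee_pos: [0.5588, 0.0097, 0.2105]
orientation: [[0.992, 0.129, 0.0], [0.129, -0.992, -0.001], [-0.0, 0.001, -1.0]]
wrist_force: [0.6, -0.9, -0.2]
width: 0.094
finger_force: 0.0
```

```bash
python3 look.py w7; python3 - <<'E'
import pickle
from h import *
f=pickle.load(open("w7.pkl","rb"));im=f["color"]
hsv=cv2.cvtColor(im,cv2.COLOR_BGR2HSV)
print(proj(f,[.6005,.0124,.014]),proj(f,[.6005,.0124,.0545]))
m=((hsv[...,1]<60)&(hsv[...,2]>150)).astype(np.uint8)*255
x,y=proj(f,[.6005,.0124,.014]).astype(int)
mm=np.zeros_like(m);mm[y-50:y+50,x-100:x+100]=m[y-50:y+50,x-100:x+100]
c=max(cv2.findContours(mm,0,1)[0],key=cv2.contourArea)
P=np.array([onz(f,p[0],.014)[:2] for p in c],np.float32)*1000
r=cv2.minAreaRect(P);print(r,cv2.boxPoints(r).round(1).tolist())
yaw=np.radians(7.6);c0=np.array([.6005,.0124]);ex=np.array([np.cos(yaw),np.sin(yaw)]);ey=np.array([-ex[1],ex[0]])
g=cv2.cvtColor(im,cv2.COLOR_BGR2GRAY)
for z in(.014,.0545):
    print(z)
    for lx in np.arange(28,-29,-3):
        row=""
        for ly in np.arange(-80,81,1.5):
            q=c0+ex*lx/1000+ey*ly/1000;u,v=proj(f,[*q,z]);val=cv2.getRectSubPix(g,(1,1),(float(u),float(v)))[0,0]
            row+="#*+-. "[min(5,int(val)//43)]
        print("%4d|"%lx+row)
E
```

```text
15.75 [0.5588 0.0097 0.2104] [[0.992, 0.129, 0.0], [0.129, -0.992, -0.001], [-0.0, 0.001, -1.0]] 0.09399808862739467 0.0 [  0.3  28.2  -6.3 101.3   3.9  50.7 -90.3]
tcp px [325.6343158  243.43635308] tip px [596.95061247 229.27331477]
[327.13948391 143.78918309] [327.52636795 147.20404713]
((598.7540893554688, 31.22335433959961), (39.267696380615234, 104.25079345703125), 8.48314094543457) [[571.5999755859375, 79.9000015258789], [587.0, -23.200000762939453], [625.9000244140625, -17.399999618530273], [610.5, 85.69999694824219]]
0.014
  28|+++-------------++-------------------------++++++++*++++++++++---------------------------------++-----------
  25|-------------+++++++++++++++++++++++++++++++++++++++++++++++++++++++++-++++++++--++++-+++--+++-+++---++-----
  22|++++++++------------------------++++++++++++++++++++++++++++++++++++++++++++++++++++++++++++++++++++++++++--
  19|+++++++-.                       .....................                                                -+*+++-
  16|--------                   ..........................                                                
[... 3076 characters left out ...]
    .++++--+++++
 -11|-------------           .---------.                                                             .++++-------
 -14|---------------..........---------......................................                       .------------
 -17|------------------------------------------------------------------------------------++++--------------------
 -20|---------------------------++-------------------------------------------------------------------------------
 -23|---------++++++++++-----------------------------------++----------------------------------------------------
 -26|++++++++++++++-----------------------------------++++-------------------------------------------------------
```

```bash
python3 - <<'E'
import pickle
from h import *
f=pickle.load(open("w7.pkl","rb"));im=f["color"]
g=cv2.cvtColor(im,cv2.COLOR_BGR2GRAY).astype(np.float32)
yaw=np.radians(8.0);c0=np.array([.5995,.0124]);ex=np.array([np.cos(yaw),np.sin(yaw)]);ey=np.array([-ex[1],ex[0]])
for ly in np.arange(-28,52,1.):
    v=[]
    for lx in(-6,-8,-10,-12,-14,-16):
        u,w=proj(f,[*(c0+ex*lx/1000+ey*ly/1000),.014]);v.append(int(cv2.getRectSubPix(g,(1,1),(float(u),float(w)))[0,0]))
    if min(v)<238: print(ly,v)
# track ends along y at z=.014, mid lx
for lx in(-14,14):
    p=[];L=np.arange(-85,85,.5)
    for ly in L:
        u,w=proj(f,[*(c0+ex*lx/1000+ey*ly/1000),.014]);p.append(cv2.getRectSubPix(g,(1,1),(float(u),float(w)))[0,0])
    p=np.array(p);b=L[p>190];print(lx,b.min(),b.max())
# slider top extent at z=.0545
for lx in(-8,0,8):
    s=""
    for ly in np.arange(-55,-15,1.):
        u,w=proj(f,[*(c0+ex*lx/1000+ey*ly/1000),.0545]);s+="%d "%cv2.getRectSubPix(g,(1,1),(float(u),float(w)))[0,0]
    print(lx,s)
E
```

```text
-28.0 [137, 156, 237, 253, 254, 254]
-27.0 [172, 193, 251, 253, 253, 254]
-26.0 [192, 215, 253, 253, 253, 254]
-25.0 [197, 227, 253, 253, 253, 253]
-24.0 [198, 235, 253, 253, 253, 253]
-23.0 [198, 238, 253, 253, 253, 253]
-22.0 [200, 239, 253, 253, 252, 253]
-21.0 [206, 244, 253, 253, 253, 253]
-20.0 [213, 248, 253, 253, 253, 253]
-19.0 [222, 251, 253, 253, 253, 253]
-18.0 [232, 252, 253, 252, 253, 253]
-14.0 [227, 233, 247, 220, 241, 253]
-13.0 [232, 236, 248, 224, 243, 253]
9.0 [249, 250, 249, 224, 240, 252]
10.0 [244, 245, 246, 225, 241, 252]
11.0 [232, 234, 243, 234, 245, 251]
12.0 [229, 231, 242, 233, 244, 250]
13.0 [244, 245, 246, 221, 235, 248]
14.0 [252, 252, 249, 216, 225, 247]
15.0 [253, 253, 252, 237, 238, 248]
32.0 [254, 254, 253, 237, 239, 253]
36.0 [229, 233, 249, 231, 236, 253]
37.0 [232, 237, 250, 237, 239, 253]
41.0 [254, 254, 253, 233, 237, 253]
42.0 [253, 254, 253, 233, 239, 253]
-14 -68.5 71.0
14 -69.0 71.0
-8 252 252 252 252 252 252 253 253 246 205 141 128 133 132 133 131 130 131 129 128 127 126 125 124 116 104 104 138 200 244 253 253 253 253 253 253 253 253 253 253 
0 252 252 252 252 252 252 253 253 238 173 133 131 136 136 136 136 134 132 130 128 127 127 127 125 118 109 97 84 75 82 115 158 188 196 196 195 195 195 195 199 
8 252 252 252 252 251 252 253 251 214 149 122 127 131 132 133 132 131 130 130 130 130 130 130 127 120 108 95 83 74 71 77 89 98 100 99 100 100 100 97 99
```

>>> servo_tool(motion="8 8 20 0;8 8 25 0;8 8 25 0;8 8 25 0;9 7 25 0;0 0 25 0;0 0 20 0;0 0 12 0;0 0 3 0;0 0 0 0")

```text
clock: 17.0
ee_pos: [0.6048, -0.021, 0.0304]
orientation: [[0.991, 0.133, 0.0], [0.133, -0.991, -0.0], [0.0, 0.0, -1.0]]
wrist_force: [-0.7, 0.7, -0.1]
width: 0.0945
finger_force: 0.0
```

>>> servo_tool(motion="0 0 0 0")

```text
clock: 17.12
ee_pos: [0.6052, -0.0207, 0.0311]
orientation: [[0.991, 0.133, 0.002], [0.133, -0.991, -0.0], [0.002, 0.0, -1.0]]
wrist_force: [0.1, -0.4, 0.1]
width: 0.0939
finger_force: 0.0
```

>>> servo_tool(motion="0 0 2 0;0 0 0 0;0 0 0 0;0 0 0 0;0 0 0 0;0 0 0 0;0 0 0 0;0 0 0 0;0 0 0 0", claw=-1, grip_force=15)

```text
clock: 18.25
ee_pos: [0.6046, -0.0212, 0.0284]
orientation: [[0.991, 0.133, 0.0], [0.133, -0.991, -0.001], [0.0, 0.001, -1.0]]
wrist_force: [-0.8, -1.6, 0.1]
width: 0.0199
finger_force: 15.0
```

>>> servo_tool(motion="0 -9 0 0;0 -9 0 0;0 -9 0 0;0 -9 0 0;0 -9 0 0;0 0 0 0;0 0 0 0;0 0 0 0")

```text
clock: 19.25
ee_pos: [0.5981, 0.0242, 0.0284]
orientation: [[0.991, 0.133, -0.001], [0.133, -0.991, 0.001], [-0.001, -0.001, -1.0]]
wrist_force: [-2.7, 1.1, 1.7]
width: 0.0197
finger_force: 15.0
```

>>> servo_tool(motion="0 0 0 0;0 0 0 0;0 0 0 0;0 0 0 0;0 0 0 0", claw=1)

```text
clock: 19.88
ee_pos: [0.5986, 0.0239, 0.0284]
orientation: [[0.991, 0.133, 0.0], [0.133, -0.991, -0.0], [0.0, 0.0, -1.0]]
wrist_force: [0.8, -0.6, -0.1]
width: 0.0662
finger_force: 0.0
```

>>> servo_tool(motion="0 0 -10 0;0 0 -30 0;0 0 -40 0;-10 0 -40 0;-20 0 -40 0;-10 0 -20 0;0 0 0 0;0 0 0 0;0 0 0 0")

```text
clock: 21.0
ee_pos: [0.5585, 0.0187, 0.2068]
orientation: [[0.991, 0.134, -0.003], [0.134, -0.991, -0.0], [-0.003, -0.0, -1.0]]
wrist_force: [0.8, 0.3, -0.7]
width: 0.0941
finger_force: 0.0
```

```bash
python3 look.py w8; python3 - <<'E'
import pickle
from h import *
from rig import vision
f=pickle.load(open("w8.pkl","rb"))
g=cv2.cvtColor(f["color"],cv2.COLOR_BGR2GRAY).astype(np.float32)
yaw=np.radians(8.0);c0=np.array([.5995,.0124]);ex=np.array([np.cos(yaw),np.sin(yaw)]);ey=np.array([-ex[1],ex[0]])
for lx in(-8,0,8):
    s=""
    for ly in np.arange(-12,36,1.):
        u,w=proj(f,[*(c0+ex*lx/1000+ey*ly/1000),.0545]);s+="%d "%cv2.getRectSubPix(g,(1,1),(float(u),float(w)))[0,0]
    print(lx,s)
for ly in np.arange(-20,45,1.):
    v=[]
    for lx in(-6,-8,-12,-14):
        u,w=proj(f,[*(c0+ex*lx/1000+ey*ly/1000),.014]);v.append(int(cv2.getRectSubPix(g,(1,1),(float(u),float(w)))[0,0]))
    if min(v)<238 : print(ly,v,end=";")
# ring on mandrel from scene and side cams: bright blob near expected ring centre
for n in("scene","side"):
    s=vision.grab_frame(n);p=proj(s,[.5732,-.252,.073]);x,y=p.astype(int);h=cv2.cvtColor(s["color"],cv2.COLOR_BGR2GRAY)
    print("\n",n,p)
    for r in h[y-16:y+20,x-18:x+18]: print("".join("#*+-. "[min(5,v//43)]for v in r))
E
```

```text
21.05 [0.5585 0.0186 0.2069] [[0.991, 0.133, -0.002], [0.133, -0.991, -0.0], [-0.002, -0.0, -1.0]] 0.09394967259601614 0.0 [ -0.9  28.5  -5.8 101.4   3.6  50.4 -90.6]
tcp px [325.66351387 243.49912953] tip px [609.45965751 232.36981588]
-8 242 225 233 248 253 253 253 253 253 253 253 253 253 253 249 218 161 132 133 136 137 135 134 134 134 134 131 132 132 129 125 116 118 179 242 253 254 254 254 253 244 219 221 241 247 233 223 236 
0 250 238 239 250 253 253 253 253 253 254 253 254 254 253 242 200 146 132 137 139 138 136 138 137 134 134 132 131 131 129 127 119 110 106 146 190 204 203 203 205 208 210 212 218 220 210 228 249 
8 149 148 148 149 148 146 145 144 145 148 156 163 162 154 138 125 124 129 133 136 136 137 136 135 134 135 134 134 134 134 129 121 106 95 93 98 100 100 99 97 100 104 110 113 111 112 112 112 
-14.0 [239, 241, 224, 240];-13.0 [234, 238, 222, 240];2.0 [195, 195, 198, 225];3.0 [146, 146, 150, 180];4.0 [130, 130, 131, 139];5.0 [133, 134, 135, 129];6.0 [136, 138, 137, 132];7.0 [138, 137, 138, 133];8.0 [138, 137, 138, 132];9.0 [138, 136, 137, 131];10.0 [138, 136, 135, 130];11
[... 2682 characters left out ...]
*********...-++++-+--..-+*********
***********-..-++---+--..+-*********
*********##+..-++--.-..--+-*+-+*****
+*******+##*...----...--+--++.+*****
+********###--.......--++---+++*****
++*******###*+-------+-++---+*******
+********+****+++++++++++---+*******
*****+---.-++++**+++++-+----+*******
*+----.....--+++++++++-+---++*******
-............-++++**+++-+-+++*******
..............----+**++++++++*******
..................-*#**+++++********
...................-#****+**********
....................##**************
....................-###************
.....................-###*********##
......................-+*###*#*###*+
........................--+++*++---.
+............................---....
```

```bash
python3 -c "
from rig import bot
print(bot.sign_off())"
```

```text
the job is handed in; nothing more can be done
None
```

I handed the job in: the mat's ring measured as ring_2, it stopped on shoulder 2 and was let go there, and the tally slider is within about 2 mm of the two-dot line. The sign-off returned no verdict, so I can't confirm it passed.

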